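Stand the round file in the pot with the drilled holder

ROBOT

A 7-joint arm with a two-finger parallel gripper is mounted at the origin on the work surface. World frame = base frame: x ahead of the robot, y to its left, z up, the work surface at z = 0. Lengths are in m, angles in rad, forces in N, time in s.
With the tool pointing down it reaches from about 0.425 to 0.8 m from the base axis. Payload 8.3 kg.
Tool frame: the origin (TCP) lies midway between the tips of the shut fingers; the grasp point (between the pads) lies 19 mm behind it (arm.grip_depth is the z of the grasp point in the tool frame, in m); z points along the fingers, y is the direction in which the jaws open and shut (so a half turn about z gives the same grasp; the last joint's range is limited). The gripper opens to 85 mm and grips with 20 to 120 N. Pads are 22 mm wide; open, the fingers measure 114 mm over their backs; the gripper's body (76 mm by 85 mm) begins 54 mm behind the grasp point. The pads swing forward as they close: fully open they stand 13 mm farther back than shut.
Start: joints at [1.133, 0.383, 0.016, 1.37, -0.006, 1.388, -0.046], TCP at [0.229, -0.582, 0.231] pointing down, gripper open.
Joint ranges: [-2.95, 2.95], [-0.25, 2.06], [-1.52, 1.56], [0.18, 2.33], [-1.44, 4.58], [0.02, 2.06], [-3.01, 3.01]. Speed limits (rad/s): [2.39, 2.39, 3.01, 3.01, 3.14, 3.14, 3.14].

INTERFACE

Orientations are given as a unit quaternion [w, x, y, z].
In Python, from station import arm gives the robot as it stands.
- The arm moves only by the tool arm_command, never from a script. Its argument "steps" is a list of rows, each a list of 4 numbers: the shift along the world's x, y, z in m, then the turn about the world's z in degrees. In form: [[x, y, z, yaw], ...]. A call has 1 to 12 rows; each row shifts and turns the commanded pose from where the row before left it; what a row does not reach is not made up. A row lasts 1/10 s, in which the tool goes at most 50 mm and 8.59 degrees, less where a joint would pass 70% of its speed; a pose out of reach is approached as far as the arm can. A call is refused whole if a number of a shift passes 0.05 or a number of a turn 8.59, either way. A call with a gripper value outside its range is refused whole. "fingers" is the opening, from 0 (shut) to 1 (fully open), set as the call begins (left out, the last holds). The fingers move at their own pace and stop on an object; the grip force is fixed at half the most. Time passes only in rows, so rows that do not move let the fingers close. It gives the time, the measured TCP pose, the force and the opening at its end, in the units of the state.
- arm.sense(): the state, without advancing time (a new reading comes with each control period).
- arm.capture(name): name is "side" or "top" or "wrist"; returns the picture (480x640x3 uint8, blue, green, red); there is no depth.
- arm.camera_model(name): a dict with "fx", "fy", "cx", "cy" (pixels), "world_from_camera" (4x4, takes a point from camera to world coordinates). Camera axes: x right, y down, z forward; pixel columns grow to the right and rows downward; lengths in m; the calibration is good to about 2 mm. A picture is of the moment at which its call begins: read the wrist's pose just before it. camera_model takes no time and is no camera call; for the wrist camera it gives the pose at the moment of the call.
- arm.sign_off(): hands the job in, once; it reports no verdict.
The state is a dict: "t": time; "qpos": joint angles; "dq": joint speeds; "joint_torque": joint torques, N m; "position": TCP position; "orientation": TCP orientation; "contact_force": force on the tool from outside, world axes, zero at the start; "torque": the same for the moment, N m; "gripper_width": opening from 0.0 (shut) to 1.0 (fully open).
Only numpy, scipy, OpenCV 4.12 (cv2) and the standard library are available. Lean on these libraries where they do the work, as an engineer would, in place of code of your own. Each camera call takes 0.05 s, during which the arm holds its last target.

TASK

One of the three identical lidded pots has a drilled holder block in the bottom; the other two are full of dowels. Lift the lids one by one to find it, laying each lid you take off on the bench, then take the file from its rest and stand it upright in the holder's hole, tip down and fully home: lower it in by the handle, do not drop it, and let go. Leave the bottle, sanding block and offcut where they are.

Things in the scene. Friction and masses are not known exactly. Their poses are not given: they have to be found in the camera images.
- pot_a: right-hand (lowest y) one of three identical round wooden pots fixed to the bench: outside diameter 64, inside 56, 85 high, closed by a loose lid. Origin: centre of its underside, on the bench, z up. Chance decides which ONE pot has the holder block; the other two are packed with upright light-wood dowels, ends 15 below the rim, where nothing goes in. Hidden until the lid is off
- pot_a_rim (a point): centre of pot_a's mouth, 85 above the bench. If this is the pot with the holder: a dark wood block in its bottom, top 34 below the rim, with one plain hole on the pot's axis, diameter 16, 39 deep (mouth 51, floor 12 above the bench)
- pot_b: middle one of three identical round wooden pots fixed to the bench: outside diameter 64, inside 56, 85 high, closed by a loose lid. Origin: centre of its underside, on the bench, z up. Chance decides which ONE pot has the holder block; the other two are packed with upright light-wood dowels, ends 15 below the rim, where nothing goes in. Hidden until the lid is off
- pot_b_rim (a point): centre of pot_b's mouth, 85 above the bench. If this is the pot with the holder: a dark wood block in its bottom, top 34 below the rim, with one plain hole on the pot's axis, diameter 16, 39 deep (mouth 51, floor 12 above the bench)
- pot_c: left-hand (highest y) one of three identical round wooden pots fixed to the bench: outside diameter 64, inside 56, 85 high, closed by a loose lid. Origin: centre of its underside, on the bench, z up. Chance decides which ONE pot has the holder block; the other two are packed with upright light-wood dowels, ends 15 below the rim, where nothing goes in. Hidden until the lid is off
- pot_c_rim (a point): centre of pot_c's mouth, 85 above the bench. If this is the pot with the holder: a dark wood block in its bottom, top 34 below the rim, with one plain hole on the pot's axis, diameter 16, 39 deep (mouth 51, floor 12 above the bench)
- lid_a_knob (a point): knob of the loose wooden lid that starts on pot_a: point on its axis at gripping height, 30 above the pot's rim. Disc diameter 68, 9 thick; knob diameter 22, its top 41 above the rim; a 6 deep spigot of diameter 51 below locates it in the pot. z is up. About 50 g. Lifts straight off. With the lid flat on the bench this point is 36 up
- lid_b_knob (a point): knob of the loose wooden lid that starts on pot_b: point on its axis at gripping height, 30 above the pot's rim. Disc diameter 68, 9 thick; knob diameter 22, its top 41 above the rim; a 6 deep spigot of diameter 51 below locates it in the pot. z is up. About 50 g. Lifts straight off. With the lid flat on the bench this point is 36 up
- lid_c_knob (a point): knob of the loose wooden lid that starts on pot_c: point on its axis at gripping height, 30 above the pot's rim. Disc diameter 68, 9 thick; knob diameter 22, its top 41 above the rim; a 6 deep spigot of diameter 51 below locates it in the pot. z is up. About 50 g. Lifts straight off. With the lid flat on the bench this point is 36 up
- file_grip (a point): round file, 190 long, about 120 g: steel shank of diameter 12, 110 long, tip tapered to 6 over its last 6; neck 16 thick; round wooden handle of diameter 24 from 128 to 190 from the tip. This point: on the axis, 155 from the tip. z runs from tip to handle end. Balance point about 80 to 90 from the tip. Starts in the rest, sloping 40 degrees, handle end up and overhanging freely
- file_tip (a point): the end of the file's steel tip, on its axis; same axes as file_grip
- rest: slanted dark wooden rest fixed to the bench that holds the file at the start: base board 130 x 70 x 12, on it a trough 26 wide and 109 long that rises at 40 degrees towards the rest's +x. Origin on the bench; the file's tip starts at x = -70, z = 34 in its frame
- glue_mid (a point): bystander: white plastic bottle, diameter 48, 100 high; its centre
- sander_mid (a point): bystander: cork sanding block 90 x 50 x 28; its centre
- offcut_mid (a point): bystander: dark wood offcut 50 x 120 x 22 (x, y, z); its centre

How it is judged:
On the way:
1. the file, still held by the gripper, is lowered at least 20 mm into the holder's hole (contact force between the fingers and file above 0.5 N and ((z of file_tip in the frame of pot_a below 0.031 m and horizontal distance between file_tip and pot_a below 0.007 m) or (z of file_tip in the frame of pot_b below 0.031 m and horizontal distance between file_tip and pot_b below 0.007 m) or (z of file_tip in the frame of pot_c below 0.031 m and horizontal distance between file_tip and pot_c below 0.007 m))), for 0.1 s.
At the end, for the whole second after the job is handed in: The file stands in the holder's hole, tip down: its tip within 6 mm of the hole's floor and 7 mm of the pot's axis, its axis within 0.20 rad of upright; each lid lies on the bench (knob point lower than 50 mm) or sits properly on its own pot (((z of file_tip in the frame of pot_a below 0.018 m and horizontal distance between file_tip and pot_a below 0.007 m) or (z of file_tip in the frame of pot_b below 0.018 m and horizontal distance between file_tip and pot_b below 0.007 m) or (z of file_tip in the frame of pot_c below 0.018 m and horizontal distance between file_tip and pot_c below 0.007 m)) and angle between file_tip's own z axis and vertical below 0.2 rad and (height (world z) of lid_a_knob below 0.05 m or (horizontal distance between lid_a_knob and pot_a below 0.01 m and height (world z) of lid_a_knob between 0.107 and 0.123 m)) and (height (world z) of lid_b_knob below 0.05 m or (horizontal distance between lid_b_knob and pot_b below 0.01 m and height (world z) of lid_b_knob between 0.107 and 0.123 m)) and (height (world z) of lid_c_knob below 0.05 m or (horizontal distance between lid_c_knob and pot_c below 0.01 m and height (world z) of lid_c_knob between 0.107 and 0.123 m))); the robot touches nothing.
It fails at once if the glue bottle is moved more than 30 mm (distance of glue_mid from where it was at the start of the episode above 0.03 m).
It fails at once if the sanding block is moved more than 30 mm (distance of sander_mid from where it was at the start of the episode above 0.03 m).
It fails at once if the offcut is moved more than 30 mm (distance of offcut_mid from where it was at the start of the episode above 0.03 m).
It also fails if it takes over 72 s, if anything falls off the work surface, if the arm or the gripper's body presses on something with over 40 N, if the wrist force passes 120 N, or if a joint passes its speed limit or range.

## Working session

There is one attempt and no reset: what is moved stays moved. The work goes in short steps, Python scripts to look and compute and a tool call to move; the robot and the scene stay as the last step left them, time stands still between calls to the robot, and variables do not carry over. Pictures are saved under pics/ and viewed, and the job is handed in when it is done.

Besides the shell and the picture viewer there is one more tool, called after "Request:" as name(argument=value, ...), one argument or row to a line, values as JSON. arm_command: Moves the arm, as the interface text tells. Its arguments: {"type":"object","properties":{"steps":{"type":"array"},"fingers":{"type":"number"}},"required":["steps"]}

```bash
ls; mkdir -p pics; python3 - <<'E'
from station import arm
import cv2,numpy as np
s=arm.sense(); print(s)
for n in("side","top","wrist"):
    m=arm.camera_model(n); print(n,m)
    im=arm.capture(n); cv2.imwrite(f"pics/{n}0.png",im)
print(arm.grip_depth)
E
```

```text
pics
{'t': 0.0, 'qpos': array([ 1.13312664,  0.38430019,  0.01636358,  1.37115228, -0.00632408,
        1.38819276, -0.04651173]), 'dq': array([ 0.00066495, -0.00055877, -0.00046624,  0.00057246,  0.00188275,
       -0.00108836,  0.00114458]), 'joint_torque': array([ 4.71624207e-04, -6.27604866e+01,  8.44391864e-01, -3.71817863e+01,
        1.65505934e-02,  1.42359894e-02, -3.26334748e-05]), 'position': array([ 0.2286499 , -0.5811352 ,  0.23024096]), 'orientation': array([-9.83494183e-04,  9.82488944e-01,  1.86318199e-01, -1.92214733e-04]), 'contact_force': array([ 0.23354561, -0.08906336, -0.06169922]), 'torque': array([ 0.00474886, -0.03088378,  0.03941424]), 'gripper_width': 0.9986632039426652}
side {'fx': 482.60932447260103, 'fy': 482.60932447260103, 'cx': 319.53945574273854, 'cy': 235.09704751388318, 'world_from_camera': array([[-0.96859889, -0.1771002 ,  0.1745042 ,  0.41495462],
       [-0.24823405,  0.72837253, -0.63863394,  0.60413319],
       [-0.01400187, -0.66189801, -0.74946312,  0.841567  ],
       [ 0.        ,  0.        ,  0.        ,  1.        ]])}
top {'fx': 535.9633493733344, 'fy': 535.9633493733344, 'cx': 318.7488829398094, 'cy': 242.830186141404, 'world_from_camera': array([[-0.00714941, -0.97965745,  0.20054965,  0.35724243],
       [-0.99996823,  0.00629725, -0.00488675, -0.02469552],
       [ 0.00352443, -0.20057822, -0.97967135,  1.20482223],
       [ 0.        ,  0.        ,  0.        ,  1.        ]])}
wrist {'fx': 336.0235677729311, 'fy': 336.0235677729311, 'cx': 319.2459124481682, 'cy': 243.94729722706245, 'world_from_camera': array([[ 0.36633318, -0.89567293, -0.25213091,  0.29324974],
       [-0.93048076, -0.35331382, -0.0968241 , -0.55742605],
       [-0.00235861,  0.27007284, -0.96283701,  0.37262227],
       [ 0.        ,  0.        ,  0.        ,  1.        ]])}
-0.0187
```

View pics/top0.png

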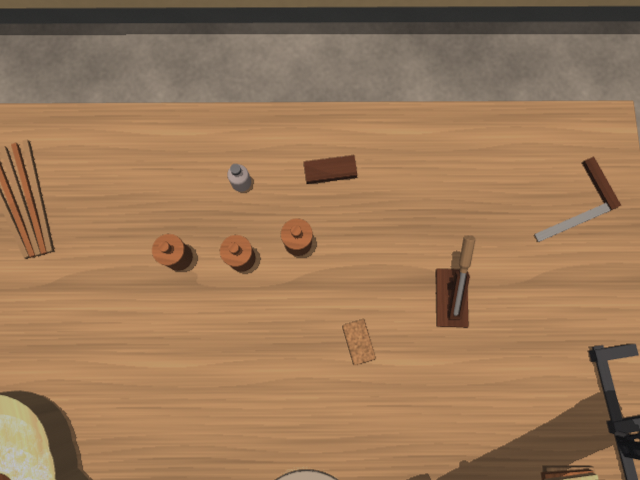

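View pics/side0.png

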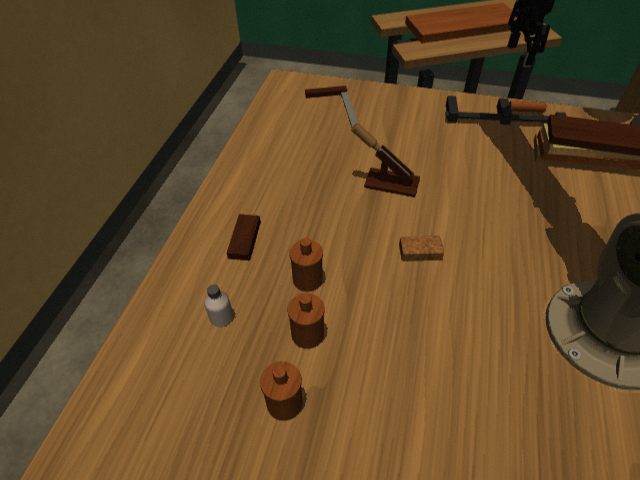

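The top view shows pot_c's lid at about (169,250), pot_b's at (237,252) and pot_a's at (297,236). The file handle is at (467,250) with its tip near (457,316). The bottle is at (238,177), the offcut at (330,168) and the cork block at (358,342). I'll crop in to measure these.

```bash
python3 - <<'E'
import cv2,numpy as np
t=cv2.imread("pics/top0.png"); s=cv2.imread("pics/side0.png")
a=cv2.resize(t[215:285,140:330],None,fx=4,fy=4,interpolation=cv2.INTER_CUBIC)
b=cv2.resize(t[225:335,420:490],None,fx=5,fy=5,interpolation=cv2.INTER_CUBIC)
c=cv2.resize(s[230:425,250:340],None,fx=3,fy=3,interpolation=cv2.INTER_CUBIC)
d=cv2.resize(s[110:200,340:430],None,fx=5,fy=5,interpolation=cv2.INTER_CUBIC)
def pad(x,h,w):
    o=np.zeros((h,w,3),np.uint8);o[:x.shape[0],:x.shape[1]]=x;return o
cv2.imwrite("pics/c1.png",np.hstack([pad(c,590,280),pad(d,590,455)]))
cv2.imwrite("pics/c2.png",a)
cv2.imwrite("pics/c3.png",b)
for p in [(169,240),(169,255),(165,247),(237,245),(296,230),(466,245),(460,300)]: print(p,t[p[1],p[0]],cv2.cvtColor(t[p[1]:p[1]+1,p[0]:p[0]+1],cv2.COLOR_BGR2HSV))
E
```

```text
(169, 240) [ 63 102 167] [[[ 11 159 167]]]
(169, 255) [ 67 109 178] [[[ 11 159 178]]]
(165, 247) [ 68 110 178] [[[ 11 158 178]]]
(237, 245) [ 65 104 170] [[[ 11 158 170]]]
(296, 230) [ 67 107 175] [[[ 11 157 175]]]
(466, 245) [ 73 103 137] [[[ 14 119 137]]]
(460, 300) [88 92 97] [[[13 24 97]]]
```

View pics/c1.png

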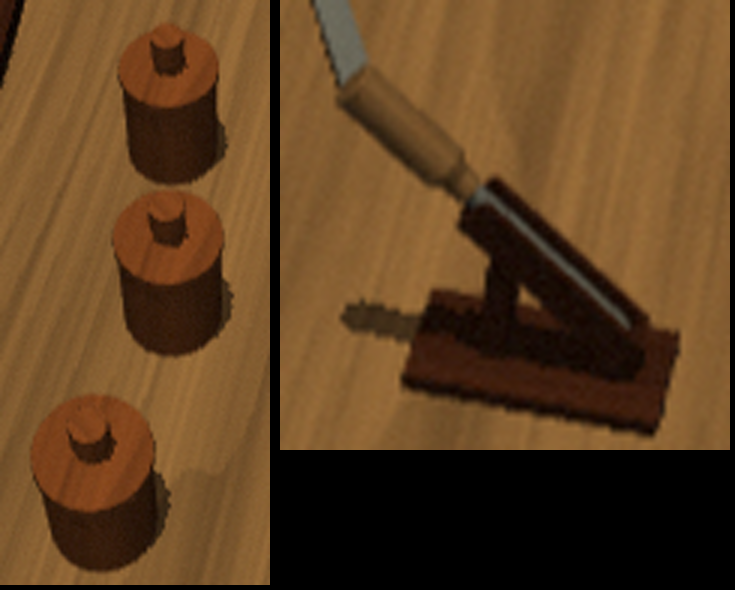

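View pics/c2.png

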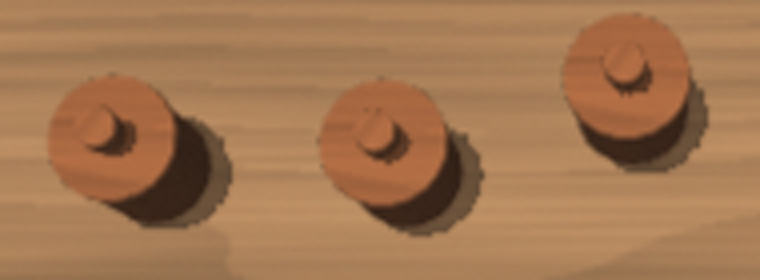

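View pics/c3.png

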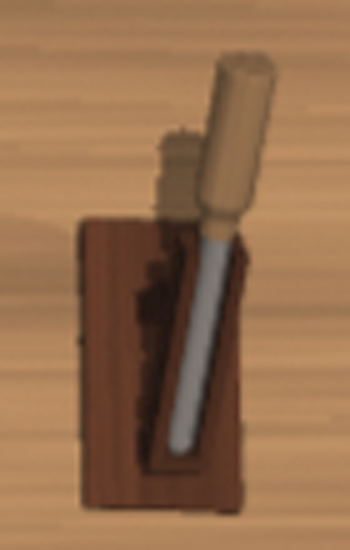

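```bash
cat > h.py <<'E'
import cv2,numpy as np
from station import arm
def ray(m,u,v):
    T=np.array(m["world_from_camera"]);d=T[:3,:3]@np.array([(u-m["cx"])/m["fx"],(v-m["cy"])/m["fy"],1.]);return T[:3,3],d/np.linalg.norm(d)
def onz(m,u,v,z):
    o,d=ray(m,u,v);return o+d*(z-o[2])/d[2]
def tri(*r):
    A=np.zeros((3,3));b=np.zeros(3)
    for o,d in r:
        P=np.eye(3)-np.outer(d,d);A+=P;b+=P@o
    x=np.linalg.solve(A,b);return x,[np.linalg.norm((np.eye(3)-np.outer(d,d))@(x-o)) for o,d in r]
def proj(m,p):
    T=np.linalg.inv(m["world_from_camera"]);q=T[:3,:3]@np.array(p)+T[:3,3];return np.array([m["fx"]*q[0]/q[2]+m["cx"],m["fy"]*q[1]/q[2]+m["cy"]])
E
python3 - <<'E'
from h import *
T=arm.camera_model("top");S=arm.camera_model("side")
t=cv2.imread("pics/top0.png"); hsv=cv2.cvtColor(t,cv2.COLOR_BGR2HSV)
print(hsv[210,200],hsv[280,300])
mask=((hsv[...,1]>145)&(hsv[...,2]>110)&(hsv[...,0]<14)).astype(np.uint8)*255
mask[:205]=0;mask[290:]=0;mask[:,:140]=0;mask[:,330:]=0
mask=cv2.morphologyEx(mask,cv2.MORPH_OPEN,np.ones((3,3)))
cs,_=cv2.findContours(mask,0,2)
for c in cs:
    if cv2.contourArea(c)<200: continue
    h=cv2.convexHull(c); (x,y),(w,hh),an=cv2.fitEllipse(h); p=onz(T,x,y,.094)
    r=np.linalg.norm(onz(T,x+w/2,y,.094)-p)*2
    print((x,y,w,hh),p.round(4),"diam",r, "side",proj(S,p))
for n,(u,v) in dict(c=(98,127),b=(378,132),a=(626,65)).items():
    print(n,onz(T,(u+.5)/4-.5+140,(v+.5)/4-.5+215,.126).round(4))
# side knob tops
for n,(u,v) in dict(a=(167,34),b=(168,203),c=(89,418)).items():
    print(n,onz(S,(u+.5)/3-.5+250,(v+.5)/3-.5+230,.126).round(4))
f=lambda u,v:((u+.5)/5-.5+420,(v+.5)/5-.5+225)
g=lambda u,v:((u-280+.5)/5-.5+340,(v+.5)/5-.5+110)
E=tri(ray(T,*f(247,64)),ray(S,*g(352,88)))
P=tri(ray(T,*f(181,446)),ray(S,*g(630,322)))
print("end",E,"tip",P); d=E[0]-P[0];print(np.linalg.norm(d),np.degrees(np.arctan2(d[2],np.hypot(*d[:2]))),np.degrees(np.arctan2(d[1],d[0])))
for u,v in [(81,510),(242,514),(85,218)]: print(onz(T,*f(u,v),.012).round(4))
for n,u,v,z in [("glue",238,178,.05),("off1",330,169,.022),("cork",359,342,.028)]: print(n,onz(T,u,v,z).round(3))
E
```

```text
[ 14 121 165] [ 15 121 164]
(235.3823699951172, 250.31443786621094, 30.48513412475586, 31.52821922302246) [0.5697 0.1456 0.094 ] diam 0.06424507523589733 side [305.51719505 308.28427274]
(167.57888793945312, 249.20611572265625, 30.040578842163086, 31.965665817260742) [0.573  0.2886 0.094 ] diam 0.06327738524074417 side [280.25804225 379.98232789]
(296.2285461425781, 233.706787109375, 30.431501388549805, 31.030166625976562) [0.6047 0.0174 0.094 ] diam 0.064592823455471 side [305.73401274 251.97903585]
c [0.5727 0.2869 0.126 ]
b [0.5692 0.1434 0.126 ]
a [0.6036 0.0164 0.126 ]
a [0.6048 0.0159 0.126 ]
b [0.5689 0.1431 0.126 ]
c [0.5732 0.2848 0.126 ]
end (array([ 0.58110711, -0.33181874,  0.15332499]), [np.float64(0.0005698751251482866), np.float64(0.0005698751251482319)]) tip (array([ 0.43563164, -0.32480369,  0.04294625]), [np.float64(0.0013534327886297998), np.float64(0.0013534327886297564)])
0.18274514682292445 37.157182700444594 -2.760750858164612
[ 0.4114 -0.2872  0.012 ]
[ 0.4092 -0.3581  0.012 ]
[ 0.5414 -0.2956  0.012 ]
glue [0.744 0.15  0.05 ]
off1 [ 0.774 -0.058  0.022]
cork [ 0.379 -0.116  0.028]
```

Request:
arm_command(
  steps=[
    [0.025,0.04,0,0],
    [0.025,0.04,0,0],
    [0.025,0.04,0,0],
    [0.025,0.04,0,0],
    [0.025,0.04,0,0],
    [0.025,0.04,0,0],
    [0.025,0.04,0,0],
    [0.025,0.04,0,0],
    [0.025,0.04,0,0],
    [0.025,0.04,0,0],
    [0.025,0.04,0,0],
    [0.025,0.04,0,0],
  ],
  fingers=0.7,
)

```text
t: 1.35
position: [0.5294, -0.0999, 0.2312]
orientation: [0.0, 0.983, 0.186, -0.0]
contact_force: [0.9, -1.2, 0.6]
gripper_width: 0.702
```

Request:
arm_command(
  steps=[
    [0.025,0.039,0,0],
    [0.025,0.039,0,0],
    [0.0246,0.0384,0,0],
    [0,0,-0.04,0],
    [0,0,-0.02,0],
    [0,0,0,0],
  ],
)

```text
t: 1.95
position: [0.6012, 0.0148, 0.1673]
orientation: [-0.001, 0.982, 0.187, -0.004]
contact_force: [-0.5, 0.8, 0.8]
gripper_width: 0.695
```

```bash
python3 - <<'E'
from h import *
m=arm.camera_model("wrist");im=arm.capture("wrist");cv2.imwrite("pics/w1.png",im)
print(arm.sense()["position"])
for n,p in dict(a=(.604,.0165,.126),b=(.569,.1435,.126),c=(.573,.286,.126)).items(): print(n,proj(m,p))
T=arm.sense()
E
```

```text
[0.60235596 0.01459684 0.1697788 ]
a [316.38901334 266.98013177]
b [ 85.71520041 243.43782499]
c [-184.97668391  140.26107   ]
```

View pics/w1.png

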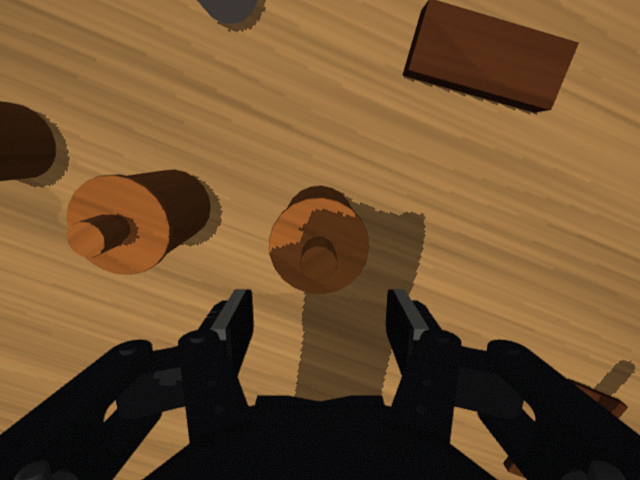

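The wrist view has lid_a's knob top at about (319,260) and lid_b's at (86,240). The predictions were (316,267) and (86,243), so they agree to within a few mm. I'll refine from this.

```bash
python3 - <<'E'
from h import *
m=arm.camera_model("wrist");im=cv2.imread("pics/w1.png")
c=cv2.resize(im[180:300,260:380],None,fx=5,fy=5,interpolation=cv2.INTER_CUBIC);cv2.imwrite("pics/w1c.png",c)
print(onz(m,319,260,.126),onz(m,86,240,.126))
E
```

```text
[0.60902229 0.01612615 0.126     ] [0.57123356 0.14490156 0.126     ]
```

View pics/w1c.png

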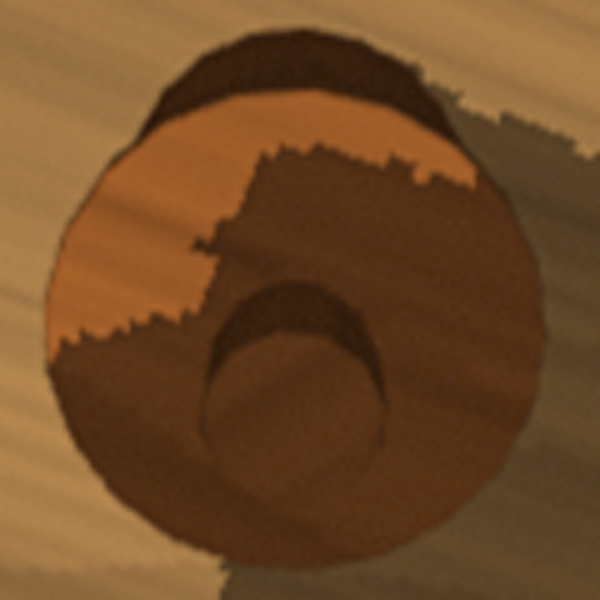

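Request:
arm_command(
  steps=[
    [0.003,0.0015,-0.03,0],
    [0,0,-0.03,0],
    [0,0,-0.01,0],
    [0,0,0,0],
    [0,0,0,0],
  ],
)

```text
t: 2.5
position: [0.6075, 0.0162, 0.1033]
orientation: [0.0, 0.983, 0.186, 0.001]
contact_force: [0.7, -0.4, -0.3]
gripper_width: 0.699
```

Request:
arm_command(
  steps=[
    [0,0,0,0],
    [0,0,0,0],
    [0,0,0,0],
    [0,0,0,0],
    [0,0,0,0],
    [0,0,0,0],
  ],
  fingers=0,
)

```text
t: 3.1
position: [0.6072, 0.0164, 0.1027]
orientation: [0.0, 0.982, 0.186, 0.001]
contact_force: [-1.6, 0.6, 5.6]
gripper_width: 0.231
```

Request:
arm_command(
  steps=[
    [0,0,0.02,0],
    [0,0,0.04,0],
    [0,0,0.04,0],
    [0,0,0,0],
  ],
)

```text
t: 3.5
position: [0.6094, 0.017, 0.2081]
orientation: [0.001, 0.982, 0.186, 0.005]
contact_force: [0.7, -0.4, -0.5]
gripper_width: 0.236
```

Request:
arm_command(
  steps=[
    [0,-0.04,0,0],
    [0,-0.04,0,0],
    [0,-0.04,0,0],
    [0,0,0,0],
  ],
)

```text
t: 3.9
position: [0.6055, -0.1125, 0.2006]
orientation: [0.002, 0.983, 0.181, -0.001]
contact_force: [-0.2, -0.5, -0.2]
gripper_width: 0.228
```

```bash
python3 - <<'E'
from h import *
s=arm.sense();print(s["position"],s["contact_force"],s["gripper_width"])
ims=[arm.capture("top")[170:300,130:370],arm.capture("side")[200:430,230:370]]
a=cv2.resize(ims[0],None,fx=3,fy=3,interpolation=3);b=cv2.resize(ims[1],None,fx=2.5,fy=2.5,interpolation=3)
cv2.imwrite("pics/t2.png",a);cv2.imwrite("pics/s2.png",b)
E
```

```text
[ 0.60547633 -0.11253951  0.20055683] [-0.23507152 -0.45765483 -0.1871144 ] 0.22846024965936723
```

View pics/t2.png

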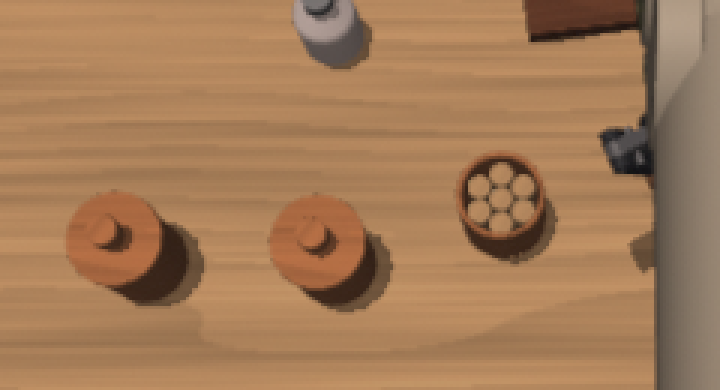

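View pics/s2.png

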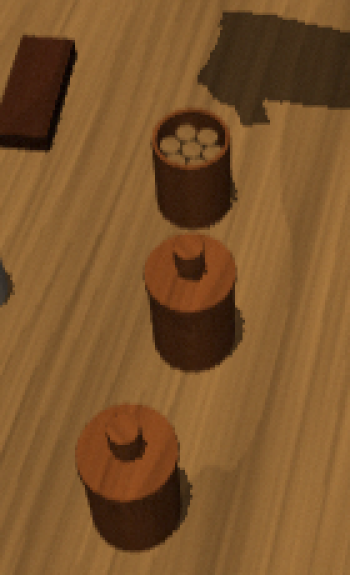

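The top and side crops show pot_a open and full of light dowels, and the lid is still in the gripper. I'll lay lid_a on the bench here, aiming for a TCP height of about 0.024.

Request:
arm_command(
  steps=[
    [0,0,-0.04,0],
    [0,0,-0.04,0],
    [0,0,-0.04,0],
    [0,0,-0.03,0],
    [0,0,-0.01,0],
    [0,0,-0.01,0],
    [0,0,-0.005,0],
    [0,0,0,0],
    [0,0,0,0],
  ],
)

```text
t: 4.9
position: [0.6074, -0.1037, 0.0276]
orientation: [0.0, 0.982, 0.186, 0.001]
contact_force: [-0.4, 0.0, -1.1]
gripper_width: 0.229
```

Request:
arm_command(
  steps=[
    [0,0,-0.003,0],
    [0,0,-0.002,0],
    [0,0,0,0],
  ],
)

```text
t: 5.2
position: [0.6074, -0.1039, 0.0237]
orientation: [0.001, 0.983, 0.186, 0.001]
contact_force: [-5.4, 0.9, 13.4]
gripper_width: 0.232
```

Request:
arm_command(
  steps=[
    [0,0,0,0],
    [0,0,0,0],
    [0,0,0,0],
    [0,0,0.02,0],
    [0,0,0.04,0],
    [0,0,0.05,0],
    [0,0,0.04,0],
    [0,0,0,0],
  ],
  fingers=0.7,
)

```text
t: 6.0
position: [0.6099, -0.1038, 0.1784]
orientation: [0.002, 0.982, 0.186, 0.005]
contact_force: [-0.3, 0.3, 0.1]
gripper_width: 0.701
```

Request:
arm_command(
  steps=[
    [-0.006,0.041,0,0],
    [-0.006,0.041,0,0],
    [-0.006,0.041,0,0],
    [-0.006,0.041,0,0],
    [-0.006,0.041,0,0],
    [-0.006,0.041,0,0],
    [0,0,0,0],
    [0,0,0,0],
  ],
)

```text
t: 6.8
position: [0.5698, 0.1438, 0.1707]
orientation: [-0.0, 0.982, 0.188, -0.0]
contact_force: [0.2, -1.9, 0.6]
gripper_width: 0.7
```

```bash
python3 - <<'E'
from h import *
m=arm.camera_model("wrist");im=arm.capture("wrist");cv2.imwrite("pics/w3.png",im)
print(arm.sense()["position"],proj(m,(.5697,.1435,.126)))
cv2.imwrite("pics/w3c.png",cv2.resize(im[180:300,260:380],None,fx=4,fy=4,interpolation=cv2.INTER_CUBIC))
E
```

```text
[0.57033857 0.1419207  0.17068453] [317.60428722 270.89459277]
```

View pics/w3c.png

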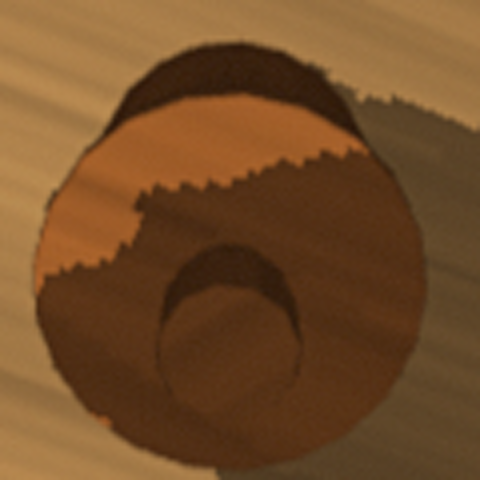

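The knob top is at about (317,267) against a prediction of (318,271), so the gripper is centred on it.

Request:
arm_command(
  steps=[
    [0.001,0.001,-0.03,0],
    [0,0,-0.03,0],
    [0,0,-0.008,0],
    [0,0,0,0],
    [0,0,0,0],
  ],
)

```text
t: 7.35
position: [0.5723, 0.1428, 0.1045]
orientation: [-0.0, 0.983, 0.186, 0.001]
contact_force: [0.9, 0.6, -0.3]
gripper_width: 0.703
```

Request:
arm_command(
  steps=[
    [0,0,0,0],
    [0,0,0,0],
    [0,0,0,0],
    [0,0,0,0],
    [0,0,0,0],
    [0,0,0.02,0],
    [0,0,0.04,0],
    [0,0,0.04,0],
    [0,0,0,0],
    [0,0,0,0],
  ],
  fingers=0,
)

```text
t: 8.35
position: [0.5721, 0.1435, 0.2046]
orientation: [0.0, 0.982, 0.186, 0.001]
contact_force: [-1.0, -0.1, -1.9]
gripper_width: 0.234
```

Request:
arm_command(
  steps=[
    [-0.028,-0.026,0,0],
    [-0.028,-0.026,0,0],
    [-0.028,-0.026,0,0],
    [-0.028,-0.026,0,0],
    [0,0,0,0],
    [0,0,0,0],
  ],
)

```text
t: 8.95
position: [0.4586, 0.0384, 0.2025]
orientation: [0.0, 0.983, 0.185, -0.001]
contact_force: [0.8, 0.5, -0.1]
gripper_width: 0.231
```

```bash
python3 - <<'E'
from h import *
s=arm.sense();print(s["position"],s["contact_force"],s["gripper_width"])
ims=[arm.capture("top")[170:300,130:370],arm.capture("side")[200:430,230:370]]
a=cv2.resize(ims[0],None,fx=3,fy=3,interpolation=3);b=cv2.resize(ims[1],None,fx=2.5,fy=2.5,interpolation=3)
cv2.imwrite("pics/t4.png",a);cv2.imwrite("pics/s4.png",b)
E
```

```text
[0.45855007 0.03835226 0.20248309] [ 0.80951728  0.54865239 -0.13356575] 0.23075302620389984
```

View pics/t4.png

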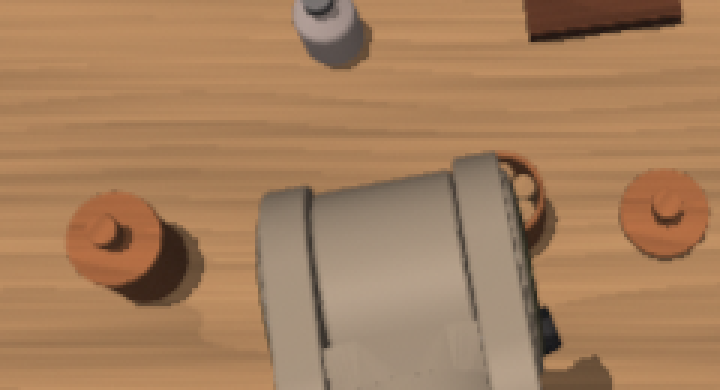

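View pics/s4.png

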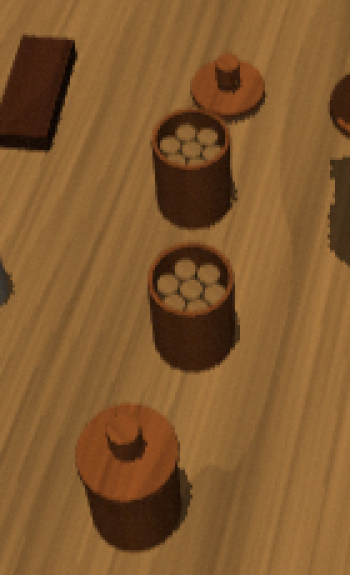

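Pot_b is full of dowels too, so the holder must be in pot_c. Lid_a lies flat on the bench. Next I'll put lid_b down.

Request:
arm_command(
  steps=[
    [0,0,-0.04,0],
    [0,0,-0.04,0],
    [0,0,-0.04,0],
    [0,0,-0.035,0],
    [0,0,-0.01,0],
    [0,0,-0.005,0],
    [0,0,-0.005,0],
    [0,0,-0.002,0],
    [0,0,0,0],
    [0,0,0,0],
  ],
)

```text
t: 10.05
position: [0.4602, 0.0393, 0.0272]
orientation: [0.0, 0.983, 0.186, 0.001]
contact_force: [-0.4, -0.1, 0.1]
gripper_width: 0.231
```

Request:
arm_command(
  steps=[
    [0,0,-0.003,0],
    [0,0,0,0],
  ],
)

```text
t: 10.25
position: [0.4605, 0.0392, 0.0256]
orientation: [0.001, 0.983, 0.186, 0.001]
contact_force: [-9.8, -1.6, 24.0]
gripper_width: 0.232
```

Request:
arm_command(
  steps=[
    [0,0,0,0],
    [0,0,0,0],
    [0,0,0,0],
    [0,0,0.02,0],
    [0,0,0.04,0],
    [0,0,0.05,0],
    [0,0,0.04,0],
    [0,0,0,0],
  ],
  fingers=0.7,
)

```text
t: 11.05
position: [0.4627, 0.0399, 0.179]
orientation: [0.001, 0.982, 0.186, 0.005]
contact_force: [0.3, 0.8, -0.7]
gripper_width: 0.699
```

Request:
arm_command(
  steps=[
    [0.016,0.035,0,0],
    [0.016,0.035,0,0],
    [0.016,0.035,0,0],
    [0.016,0.035,0,0],
    [0.016,0.035,0,0],
    [0.016,0.035,0,0],
    [0.016,0.036,0,0],
    [0,0,0,0],
    [0,0,0,0],
  ],
)

```text
t: 11.95
position: [0.5707, 0.2863, 0.1717]
orientation: [-0.0, 0.982, 0.187, -0.001]
contact_force: [-0.1, -0.8, -0.1]
gripper_width: 0.697
```

```bash
python3 - <<'E'
from h import *
m=arm.camera_model("wrist");im=arm.capture("wrist");cv2.imwrite("pics/w5.png",im)
print(arm.sense()["position"],proj(m,(.573,.286,.126)))
cv2.imwrite("pics/w5c.png",cv2.resize(im[180:300,260:380],None,fx=4,fy=4,interpolation=cv2.INTER_CUBIC))
for u,v in[(315,265),(320,265),(320,260)]:print(onz(m,u,v,.126))
E
```

```text
[0.57110385 0.28493367 0.17212442] [319.19904821 266.68987718]
[0.573069   0.28869732 0.126     ]
[0.5741587  0.28594957 0.126     ]
[0.57705318 0.28709799 0.126     ]
```

View pics/w5c.png

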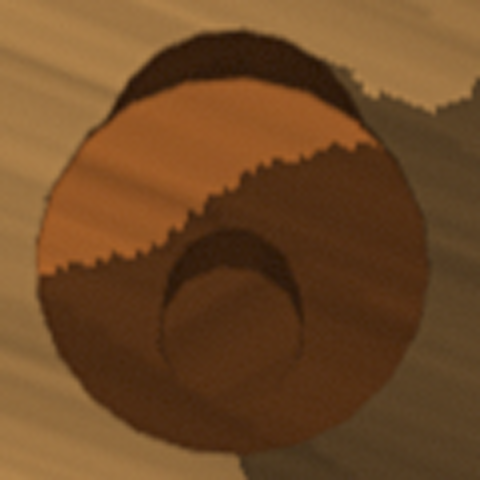

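The knob of lid_c is at about (317.5,263.5), which puts it near (0.5745, 0.287).

Request:
arm_command(
  steps=[
    [0.003,0.002,-0.03,0],
    [0,0,-0.03,0],
    [0,0,-0.009,0],
    [0,0,0,0],
    [0,0,0,0],
  ],
)

```text
t: 12.5
position: [0.5751, 0.287, 0.1058]
orientation: [-0.0, 0.983, 0.186, 0.001]
contact_force: [-0.2, 0.2, 0.7]
gripper_width: 0.701
```

Request:
arm_command(
  steps=[
    [0,0,0,0],
    [0,0,0,0],
    [0,0,0,0],
    [0,0,0,0],
    [0,0,0,0],
    [0,0,0.02,0],
    [0,0,0.04,0],
    [0,0,0.04,0],
    [0,0,0,0],
    [0,0,0,0],
  ],
  fingers=0,
)

```text
t: 13.5
position: [0.5749, 0.2878, 0.2056]
orientation: [-0.0, 0.982, 0.186, 0.001]
contact_force: [1.1, 0.2, -1.1]
gripper_width: 0.228
```

Request:
arm_command(
  steps=[
    [-0.03,-0.01,0,0],
    [-0.03,-0.01,0,0],
    [-0.03,-0.01,0,0],
    [-0.03,-0.01,0,0],
    [0,0,-0.04,0],
    [0,0,-0.04,0],
    [0,0,-0.04,0],
    [0,0,-0.03,0],
    [0,0,0,0],
    [0,0,0,0],
  ],
)

```text
t: 14.5
position: [0.4537, 0.2471, 0.0539]
orientation: [0.0, 0.982, 0.186, -0.001]
contact_force: [0.6, 0.1, 1.4]
gripper_width: 0.226
```

Request:
arm_command(
  steps=[
    [0,0,-0.015,0],
    [0,0,-0.01,0],
    [0,0,-0.003,0],
    [0,0,0,0],
    [0,0,0,0],
  ],
)

```text
t: 15.0
position: [0.4545, 0.2472, 0.0267]
orientation: [0.0, 0.982, 0.186, 0.0]
contact_force: [-3.0, -2.6, 5.5]
gripper_width: 0.233
```

Request:
arm_command(
  steps=[
    [0,0,0,0],
    [0,0,0,0],
    [0,0,0,0],
    [0,0,0.02,0],
    [0,0,0.04,0],
    [0,0,0.05,0],
    [0,0,0.05,0],
    [0,0,0,0],
  ],
  fingers=0.7,
)

```text
t: 15.8
position: [0.4575, 0.2498, 0.1936]
orientation: [-0.001, 0.982, 0.186, 0.006]
contact_force: [0.5, 1.0, -0.3]
gripper_width: 0.702
```

Request:
arm_command(
  steps=[
    [0.008,-0.042,0.025,-2],
    [0.008,-0.045,0.025,-2],
    [0.008,-0.045,0,-2],
    [0.008,-0.045,0,-2],
    [0.008,-0.045,0,-2],
    [0.008,-0.045,0,-2],
    [0.008,-0.045,0,-2],
    [0.008,-0.045,0,-2],
    [0.008,-0.045,0,-2],
    [0.008,-0.045,0,-2],
    [0.008,-0.045,0,-2],
    [0.008,-0.045,0,-2],
  ],
)

```text
t: 17.0
position: [0.5502, -0.2897, 0.2351]
orientation: [0.0, 1.0, -0.023, 0.0]
contact_force: [0.6, 0.8, -0.8]
gripper_width: 0.702
```

Request:
arm_command(
  steps=[
    [0.0,-0.02,0,-0.7],
    [0,-0.02,0,0],
    [0,0,0,0],
    [0,0,0,0],
  ],
)

```text
t: 17.4
position: [0.5502, -0.3271, 0.2349]
orientation: [-0.001, 1.0, -0.028, -0.0]
contact_force: [-0.3, 0.9, 0.7]
gripper_width: 0.698
```

```bash
python3 - <<'E'
from h import *
s=arm.sense();print(s["position"],s["orientation"])
m=arm.camera_model("wrist");im=arm.capture("wrist");cv2.imwrite("pics/w6.png",im)
t=arm.capture("top");cv2.imwrite("pics/top6.png",t)
sd=arm.capture("side");cv2.imwrite("pics/side6.png",sd)
a=cv2.resize(t[220:290,135:205],None,fx=5,fy=5,interpolation=3);b=cv2.resize(sd[350:430,250:320],None,fx=4.375,fy=4.375,interpolation=3)
cv2.imwrite("pics/c6.png",np.hstack([a,b]))
print(onz(m,319,244,.1))
E
```

```text
[ 0.5501948  -0.3271303   0.23492143] [-5.01661076e-04  9.99607448e-01 -2.80123197e-02 -9.45606638e-05]
[ 0.54158184 -0.32719487  0.1       ]
```

View pics/w6.png

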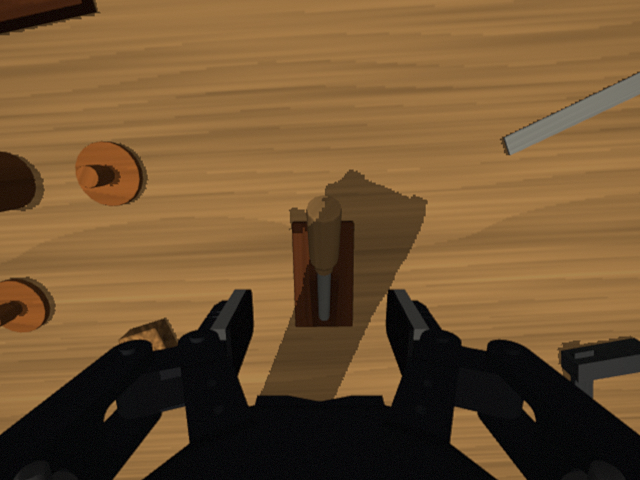

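View pics/c6.png

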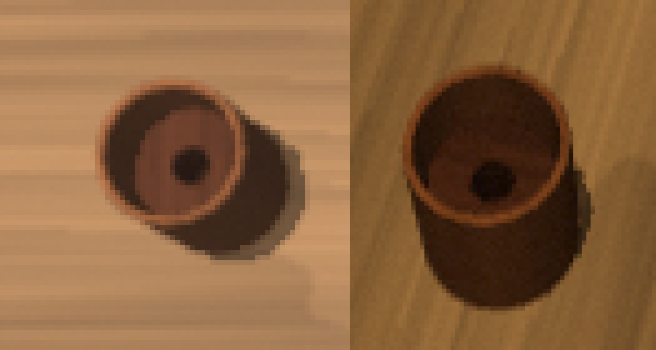

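Pot_c holds the dark block, with its hole at (172.7,252.5) in the top view and (282.4,391) in the side view. In the wrist view the file lies along column 323 to 325, with the handle end at about row 205 and the tip at about row 318.

```bash
python3 - <<'E'
from h import *
m=arm.camera_model("wrist");T=arm.camera_model("top");S=arm.camera_model("side")
im=cv2.imread("pics/w6.png")
cv2.imwrite("pics/w6c.png",cv2.resize(im[190:330,280:370],None,fx=4,fy=4,interpolation=3))
print("hole",onz(T,(191.5)/5-.5+135,(165.5)/5-.5+220,.051),onz(S,144.5/4.375-.5+250,181.5/4.375-.5+350,.051))
t=cv2.imread("pics/top6.png");sd=cv2.imread("pics/side6.png")
g=lambda im:((cv2.cvtColor(im,cv2.COLOR_BGR2HSV)[...,1]>135)&(cv2.cvtColor(im,cv2.COLOR_BGR2HSV)[...,0]<14)&(im[...,2]>95)).astype(np.uint8)
for n,im,M,(y0,y1,x0,x1) in (("top",t,T,(225,275,145,200)),("side",sd,S,(360,425,260,310))):
    k=g(im[y0:y1,x0:x1]);cs,_=cv2.findContours(k,0,2);c=max(cs,key=lambda c:np.ptp(c[:,0,0]));h=cv2.convexHull(c)
    e=cv2.fitEllipse(h);print(n,e,len(h),onz(M,e[0][0]+x0,e[0][1]+y0,.085))
print(tri(ray(m,323.5,205),ray(T,*((247.5)/5-.5+420,(64.5)/5-.5+225))))
for u,v,z in[(323.5,208,.153),(323,260,.12),(324,318,.037)]:print(onz(m,u,v,z))
E
```

```text
hole [0.57368367 0.28891501 0.051     ] [0.57236273 0.28836012 0.051     ]
top ((23.682649612426758, 24.96942138671875), (28.663026809692383, 30.637300491333008), 57.728233337402344) 16 [0.57304851 0.2886831  0.085     ]
side ((20.701032638549805, 22.726749420166016), (35.542301177978516, 38.51188278198242), 67.56414031982422) 25 [0.57272619 0.28915337 0.085     ]
(array([ 0.58289556, -0.33217928,  0.14990188]), [np.float64(0.0008077812721026777), np.float64(0.0008077812721025272)])
[ 0.58186208 -0.33143224  0.153     ]
[ 0.53403579 -0.32898783  0.12      ]
[ 0.43793652 -0.32603894  0.037     ]
```

View pics/w6c.png

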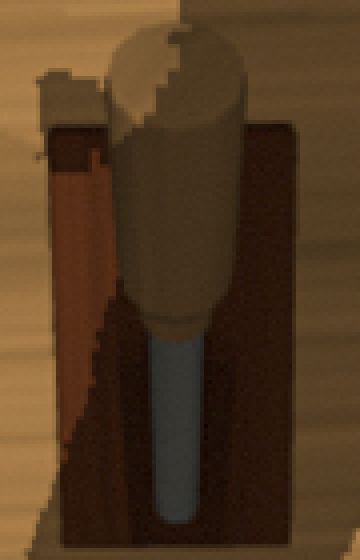

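Request:
arm_command(
  steps=[
    [0.004,-0.003,-0.04,0.7],
    [0,0,-0.04,0],
    [0,0,-0.03,0],
    [0,0,-0.01,0],
    [0,0,0,0],
    [0,0,0,0],
  ],
)

```text
t: 18.15
position: [0.5553, -0.3308, 0.1173]
orientation: [0.0, 1.0, -0.022, 0.001]
contact_force: [0.7, 1.0, 0.3]
gripper_width: 0.701
```

```bash
python3 - <<'E'
from h import *
s=arm.sense();print(s["position"],s["orientation"],s["contact_force"])
m=arm.camera_model("wrist");im=arm.capture("wrist");sd=arm.capture("side")
cv2.imwrite("pics/w7.png",np.hstack([im[150:450,180:460],cv2.resize(sd[80:230,320:460],None,fx=2,fy=2,interpolation=3)]))
E
```

```text
[ 0.55525038 -0.33084247  0.11729973] [ 4.80890036e-04  9.99763199e-01 -2.17206362e-02  1.23644251e-03] [0.70438398 0.965111   0.28024288]
```

View pics/w7.png

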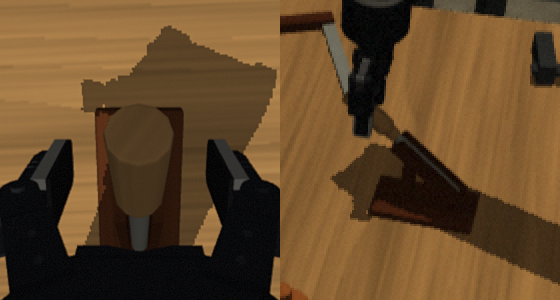

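Request:
arm_command(
  steps=[
    [0,0,0,0],
    [0,0,0,0],
    [0,0,0,0],
    [0,0,0,0],
    [0,0,0,0],
    [0,0,0,0],
  ],
  fingers=0,
)

```text
t: 18.85
position: [0.5546, -0.3311, 0.116]
orientation: [0.0, 1.0, -0.022, 0.001]
contact_force: [0.1, -0.5, 4.9]
gripper_width: 0.263
```

Request:
arm_command(
  steps=[
    [0,0,0.02,0],
    [0,0,0.02,0],
    [0,0,0.02,0],
    [0,0,0.02,0],
    [0,0,0,0],
    [0,0,0,0],
    [0,0,0,0],
  ],
)

```text
t: 19.55
position: [0.5533, -0.3305, 0.1934]
orientation: [-0.001, 1.0, -0.022, -0.001]
contact_force: [0.3, -0.2, -0.3]
gripper_width: 0.265
```

```bash
python3 - <<'E'
from h import *
s=arm.sense();print(s["position"],s["orientation"],s["contact_force"],s["torque"],s["gripper_width"])
sd=arm.capture("side");cv2.imwrite("pics/side8.png",sd)
cv2.imwrite("pics/s8.png",cv2.resize(sd[70:230,320:460],None,fx=3,fy=3,interpolation=3))
E
```

```text
[ 0.55334878 -0.33052169  0.19338418] [-6.64717192e-04  9.99756683e-01 -2.20152292e-02 -1.20926615e-03] [ 0.29546031 -0.2094285  -0.29862282] [-0.00504028 -0.03090371  0.00472921] 0.2646365725649457
```

View pics/s8.png

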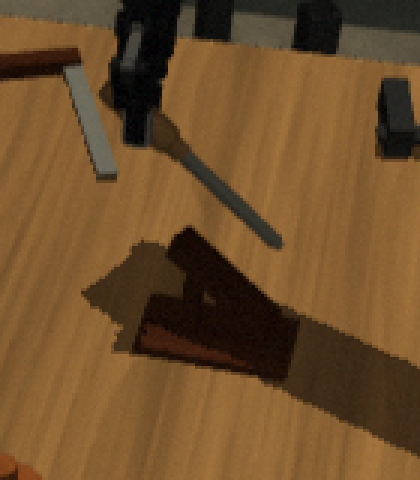

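The file is held but still slopes at 40°, so it didn't swing in the grip. I'll push its tip against the inside wall of pot_c to pivot it upright. First I'll check the tip's offset from the TCP.

Request:
arm_command(
  steps=[
    [0.008,0.044,0.02,0],
    [0.009,0.044,0.02,0],
    [0.009,0.044,0.02,0],
    [0.009,0.044,0,0],
    [0.009,0.044,0,0],
    [0.009,0.044,0,0],
    [0.009,0.044,0,0],
    [0.009,0.044,0,0],
    [0.009,0.044,0,0],
    [0.009,0.044,0,0],
    [0.009,0.044,0,0],
    [0.009,0.044,0,0],
  ],
)

```text
t: 20.8
position: [0.661, 0.1986, 0.2539]
orientation: [0.0, 1.0, -0.022, -0.001]
contact_force: [0.4, 0.2, -1.9]
gripper_width: 0.264
```

Request:
arm_command(
  steps=[
    [0.009,0.044,0,0],
    [0.009,0.044,0,0],
    [0,0,0,0],
    [0,0,0,0],
    [0,0,0,0],
  ],
)

```text
t: 21.3
position: [0.6794, 0.2839, 0.2544]
orientation: [0.001, 1.0, -0.023, -0.0]
contact_force: [0.4, -0.6, -0.9]
gripper_width: 0.263
```

```bash
python3 - <<'E'
from h import *
s=arm.sense();print(s["position"],s["orientation"],s["contact_force"],s["gripper_width"])
S=arm.camera_model("side");T=arm.camera_model("top")
p=s["position"]+np.array([-.1186,.0055,-.082]);print(p,proj(S,p),proj(T,p))
sd=arm.capture("side");cv2.imwrite("pics/side9.png",sd);t=arm.capture("top");cv2.imwrite("pics/top9.png",t)
cv2.imwrite("pics/c9.png",np.hstack([cv2.resize(sd[260:440,200:330],None,fx=3,fy=3,interpolation=3),cv2.resize(t[180:300,120:220],None,fx=4,fy=4,interpolation=3)[:540]] if 0 else [cv2.resize(sd[260:420,200:330],None,fx=3,fy=3,interpolation=3),cv2.resize(t[180:300,120:220],None,fx=4,fy=4,interpolation=3)]))
E
```

```text
[0.67937373 0.28388446 0.25438118] [ 7.09605628e-04  9.99744626e-01 -2.25848103e-02 -3.24713656e-04] [ 0.37409736 -0.61116407 -0.86098418] 0.262722285670884
[0.56077373 0.28938446 0.17238118] [283.91380645 359.63253989] [155.94860436 247.76375266]
```

View pics/c9.png

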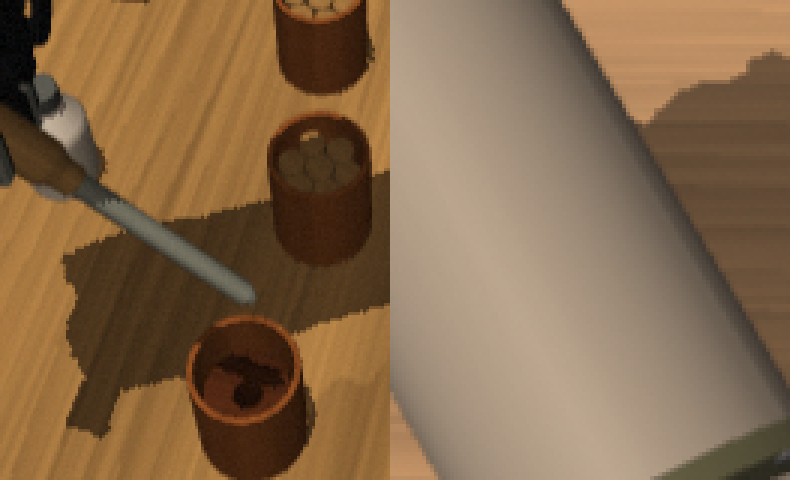

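The tip shows at about (282.5,359) in the side view against a prediction of (283.9,359.6), so the offset holds. I'll lower the tip about 20 mm into pot_c's mouth, on the −x side.

Request:
arm_command(
  steps=[
    [-0.003,-0.001,-0.03,0],
    [0,0,-0.03,0],
    [0,0,-0.02,0],
    [0,0,-0.015,0],
    [0,0,-0.01,0],
    [0,0,0,0],
    [0,0,0,0],
    [0,0,0,0],
  ],
)

```text
t: 22.2
position: [0.6768, 0.2845, 0.1519]
orientation: [-0.001, 1.0, -0.022, 0.001]
contact_force: [0.7, -0.4, 0.1]
gripper_width: 0.26
```

```bash
python3 - <<'E'
from h import *
s=arm.sense();print(s["position"],s["contact_force"],s["gripper_width"])
sd=arm.capture("side")
cv2.imwrite("pics/c10.png",cv2.resize(sd[260:430,200:330],None,fx=3,fy=3,interpolation=3))
E
```

```text
[0.67677354 0.28447295 0.15188229] [ 0.66270965 -0.42453104  0.0531568 ] 0.26041131044625065
```

View pics/c10.png

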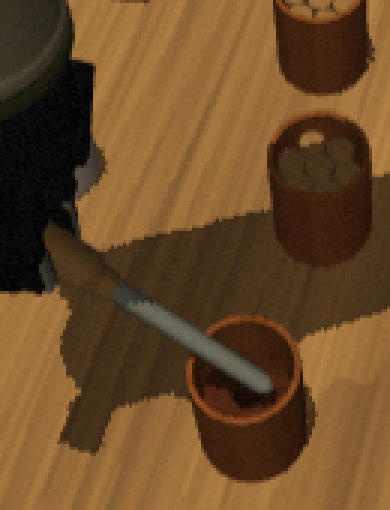

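Request:
arm_command(
  steps=[
    [-0.006,0,0,0],
    [-0.006,0,0,0],
    [-0.009,0,0.01,0],
    [-0.01,0,0.009,0],
    [-0.011,0,0.008,0],
    [-0.011,0,0.0075,0],
    [0,0,0,0],
    [0,0,0,0],
  ],
)

```text
t: 23.05
position: [0.6228, 0.2842, 0.1854]
orientation: [-0.0, 1.0, -0.022, 0.0]
contact_force: [3.4, 0.9, 0.5]
gripper_width: 0.258
```

```bash
python3 - <<'E'
from h import *
s=arm.sense();print(s["position"],s["contact_force"],s["gripper_width"])
sd=arm.capture("side")
cv2.imwrite("pics/c11.png",cv2.resize(sd[260:430,200:330],None,fx=3,fy=3,interpolation=3))
E
```

```text
[0.62280917 0.28415772 0.18541847] [3.42121649 0.85151307 0.46790111] 0.2578315518944353
```

View pics/c11.png

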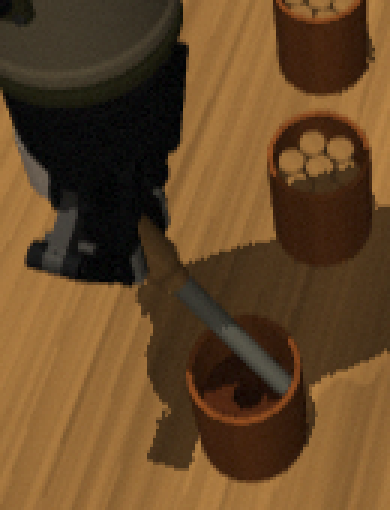

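The wall push works. The file has turned to about 60° with only 3.4 N on the tool, so I'll continue the arc.

Request:
arm_command(
  steps=[
    [-0.012,0,0.0065,0],
    [-0.0125,0,0.005,0],
    [-0.013,0,0.004,0],
    [-0.013,0,0.003,0],
    [-0.013,0,0.0015,0],
    [-0.008,0,0,0],
    [0,0,0,0],
    [0,0,0,0],
  ],
)

```text
t: 23.9
position: [0.5522, 0.2844, 0.2051]
orientation: [-0.0, 1.0, -0.022, 0.001]
contact_force: [3.3, 1.6, 0.1]
gripper_width: 0.261
```

```bash
python3 - <<'E'
from h import *
s=arm.sense();print(s["position"],s["contact_force"],s["gripper_width"])
sd=arm.capture("side");t=arm.capture("top")
cv2.imwrite("pics/side12.png",sd)
cv2.imwrite("pics/c12.png",cv2.resize(sd[230:430,200:330],None,fx=3,fy=3,interpolation=3))
cv2.imwrite("pics/w12.png",arm.capture("wrist"))
E
```

```text
[0.55217141 0.2844077  0.20507201] [3.31481059 1.63017754 0.06134751] 0.2611735494956669
```

View pics/c12.png

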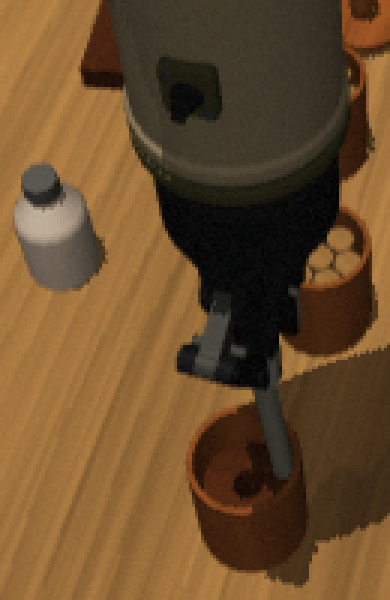

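View pics/w12.png

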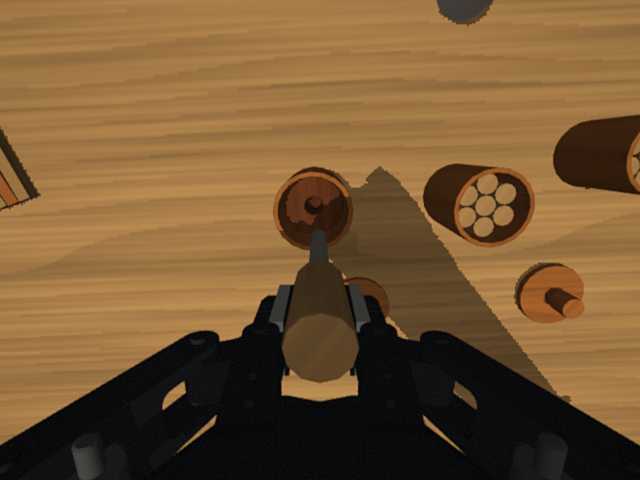

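```bash
python3 - <<'E'
from h import *
m=arm.camera_model("wrist");S=arm.camera_model("side")
w=cv2.imread("pics/w12.png");s=cv2.imread("pics/side12.png")
cv2.imwrite("pics/d12.png",np.hstack([cv2.resize(w[160:300,260:380],None,fx=3,fy=3,interpolation=3),cv2.resize(s[350:420,255:315],None,fx=6,fy=6,interpolation=3)]))
p=arm.sense()["position"]
print(tri(ray(m,319,234),ray(S,294.7,387.5)))
for th in (80,85,88,90):
    d=np.array([np.cos(np.radians(th)),-.04*np.cos(np.radians(th)),np.sin(np.radians(th))]);g=p+[0,0,.0187]
    e=g+.035*d;t=g-.155*d; print(th,t.round(4),"end wrist",proj(m,e).round(1),"tip side",proj(S,t).round(1),"wrist",proj(m,t).round(1),"mid side",proj(S,g-.115*d).round(1))
E
```

```text
(array([0.55141994, 0.28361701, 0.06590432]), [np.float64(8.724972448157532e-05), np.float64(8.724972448163628e-05)])
80 [0.5253 0.2853 0.0709] end wrist [315.9 363.9] tip side [309.3 390.8] wrist [318.5 264.7] mid side [304.5 379.3]
85 [0.5387 0.2848 0.0691] end wrist [316.  373.3] tip side [301.7 389.1] wrist [318.4 249.3] mid side [298.6 378. ]
88 [0.5468 0.2844 0.0686] end wrist [316.  378.6] tip side [297.1 387.9] wrist [318.3 240.1] mid side [295.1 377.2]
90 [0.5522 0.2842 0.0686] end wrist [316. 382.] tip side [294.  387.1] wrist [318.3 234. ] mid side [292.7 376.5]
```

View pics/d12.png

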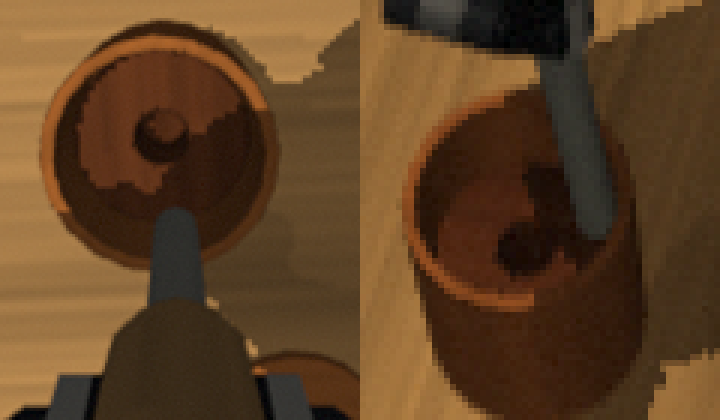

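```bash
python3 - <<'E'
from h import *
m=arm.camera_model("wrist");S=arm.camera_model("side")
p=arm.sense()["position"];g=p+[0,0,.0187]
for th in (83,86,88,90):
  for L in (.155,.16,.165,.17):
    d=np.array([np.cos(np.radians(th)),-.04*np.cos(np.radians(th)),np.sin(np.radians(th))])
    e=g+(.19-L)*d;t=g-L*d;print(th,L,"end wrist",proj(m,e).round(1),proj(m,e-[0.012,0,0]).round(0)[1],proj(m,e+[0.012,0,0]).round(0)[1],"tip",t.round(4)[[0,2]],"side",proj(S,t).round(1),"wrist",proj(m,t).round(1))
E
```

```text
83 0.155 end wrist [316.  369.6] 402.0 335.0 tip [0.5333 0.0697] side [304.7 389.8] wrist [318.4 255.5]
83 0.16 end wrist [316.1 361.5] 393.0 328.0 tip [0.5327 0.0647] side [305.2 391.2] wrist [318.4 254.4]
83 0.165 end wrist [316.3 354.1] 384.0 322.0 tip [0.5321 0.0598] side [305.7 392.5] wrist [318.5 253.4]
83 0.17 end wrist [316.4 347.4] 377.0 316.0 tip [0.5315 0.0548] side [306.1 393.9] wrist [318.5 252.4]
86 0.155 end wrist [316.  375.1] 407.0 341.0 tip [0.5414 0.0689] side [300.2 388.7] wrist [318.4 246.3]
86 0.16 end wrist [316.2 366. ] 397.0 333.0 tip [0.541  0.0639] side [300.5 390. ] wrist [318.4 245.1]
86 0.165 end wrist [316.3 357.7] 388.0 326.0 tip [0.5407 0.059 ] side [300.8 391.4] wrist [318.4 243.9]
86 0.17 end wrist [316.5 350.1] 379.0 319.0 tip [0.5403 0.054 ] side [301.1 392.6] wrist [318.4 242.8]
88 0.155 end wrist [316.  378.6] 411.0 344.0 tip [0.5468 0.0686] side [297.1 387.9] wrist [318.3 240.1]
88 0.16 end wrist [316.2 368.9] 400.0 336.0 tip [0.5466 0.0636] side [297.3 389.2] wrist [318.4 238.8]
88 0.165 end wrist [316.3 360.1] 390.0 328.0 tip [0.5464 0.0587] side [297.6 390.5] wrist [318.4 237.6]
88 0.17 end wrist [316.5 351.9] 381.0 321.0 tip [0.5463 0.0537] side [297.8 391.8] wrist [318.4 236.4]
90 0.155 end wrist [316. 382.] 414.0 348.0 tip [0.5522 0.0686] side [294.  387.1] wrist [318.3 234. ]
90 0.16 end wrist [316.2 371.7] 403.0 339.0 tip [0.5522 0.0636] side [294.2 388.4] wrist [318.3 232.6]
90 0.165 end wrist [316.3 362.3] 392.0 331.0 tip [0.5522 0.0586] side [294.3 389.6] wrist [318.4 231.2]
90 0.17 end wrist [316.5 353.7] 383.0 323.0 tip [0.5522 0.0536] side [294.5 390.8] wrist [318.4 229.9]
```

Triangulation puts the tip at about (0.5514, 0.2836, 0.066), with the file within roughly 2° of upright. Next I'll lift slightly and move over the hole at (0.573, 0.2887).

Request:
arm_command(
  steps=[
    [0,0,0.005,0],
    [0.01,0.0025,0,0],
    [0.0115,0.0025,0,0],
    [0,0,0,0],
    [0,0,0,0],
    [0,0,0,0],
  ],
)

```text
t: 24.65
position: [0.5721, 0.2891, 0.2091]
orientation: [0.0, 1.0, -0.022, -0.001]
contact_force: [-1.1, 0.6, -0.7]
gripper_width: 0.261
```

```bash
cat > look.py <<'E'
from h import *
import sys
k=sys.argv[1]
s=arm.sense();print(s["position"],s["contact_force"],s["gripper_width"])
m=arm.camera_model("wrist");S=arm.camera_model("side")
w=arm.capture("wrist");sd=arm.capture("side")
cv2.imwrite(f"pics/W{k}.png",w);cv2.imwrite(f"pics/S{k}.png",sd)
cv2.imwrite(f"pics/D{k}.png",np.hstack([cv2.resize(w[160:300,260:380],None,fx=3,fy=3,interpolation=3),cv2.resize(sd[350:420,255:315],None,fx=6,fy=6,interpolation=3)]))
print("hole proj wrist",proj(m,(.573,.2887,.051)),"side",proj(S,(.573,.2887,.051)))
E
python3 look.py 13
```

```text
[0.57210639 0.28907034 0.2091493 ] [-1.14301177  0.63085158 -0.66476261] 0.2609351078941819
hole proj wrist [318.50623808 226.84567796] side [282.11163023 391.0849277 ]
```

View pics/D13.png

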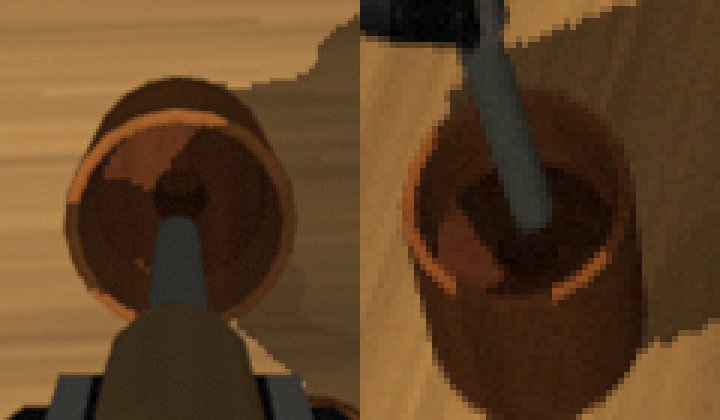

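```bash
python3 - <<'E'
from h import *
m=arm.camera_model("wrist");S=arm.camera_model("side")
print(tri(ray(m,319.3,234),ray(S,284.3,386.5)))
for z in(.064,.068,.072): print(z,onz(m,319.3,234,z),onz(S,284.3,386.5,z))
print(tri(ray(m,320,224.3),ray(S,281.7,391.3)))
E
```

```text
(array([0.56956118, 0.28730297, 0.06637772]), [np.float64(0.0012787099645720165), np.float64(0.0012787099645718658)])
0.064 [0.56988325 0.28824631 0.064     ] [0.56920954 0.28532394 0.064     ]
0.068 [0.57088154 0.28820297 0.068     ] [0.56841601 0.28696398 0.068     ]
0.072 [0.57187982 0.28815963 0.072     ] [0.56762249 0.28860401 0.072     ]
(array([0.57460886, 0.28733068, 0.04606963]), [np.float64(7.970496404513942e-05), np.float64(7.970496404513622e-05)])
```

Request:
arm_command(
  steps=[
    [0.003,0,0,0],
    [0,0,-0.008,0],
    [0,0,-0.006,0],
    [0,0,-0.004,0],
    [0,0,-0.004,0],
    [0,0,0,0],
    [0,0,0,0],
  ],
)

```text
t: 25.45
position: [0.5761, 0.2891, 0.1878]
orientation: [-0.0, 1.0, -0.022, -0.0]
contact_force: [0.7, 1.1, -1.5]
gripper_width: 0.265
```

```bash
python3 look.py 14
```

```text
[0.57610688 0.28912802 0.18775579] [ 0.67303141  1.086133   -1.53848901] 0.26479606531335326
hole proj wrist [318.89849557 237.23778949] side [282.11163023 391.0849277 ]
```

View pics/D14.png

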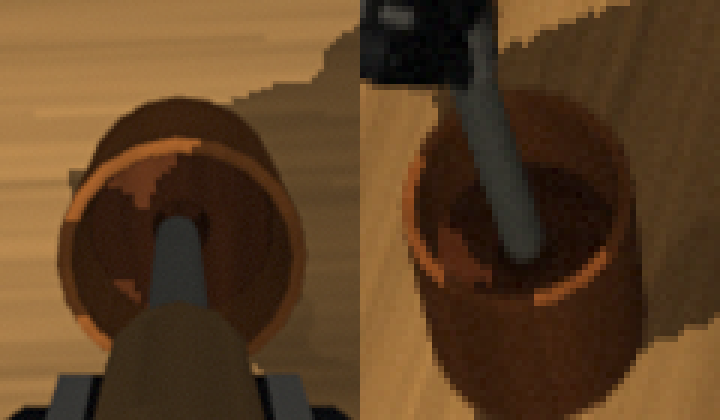

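Request:
arm_command(
  steps=[
    [0.001,0,-0.003,0],
    [0,0,-0.003,0],
    [0,0,-0.003,0],
    [0,0,-0.003,0],
    [0,0,0,0],
    [0,0,0,0],
  ],
)

```text
t: 26.15
position: [0.5771, 0.2891, 0.1757]
orientation: [0.0, 1.0, -0.022, -0.0]
contact_force: [-0.3, 0.1, -1.3]
gripper_width: 0.264
```

```bash
python3 look.py 15
```

```text
[0.57706089 0.28913157 0.17565268] [-0.25841719  0.09207875 -1.34109351] 0.26374910209777197
hole proj wrist [318.8646519  242.04142286] side [282.11163023 391.0849277 ]
```

View pics/D15.png

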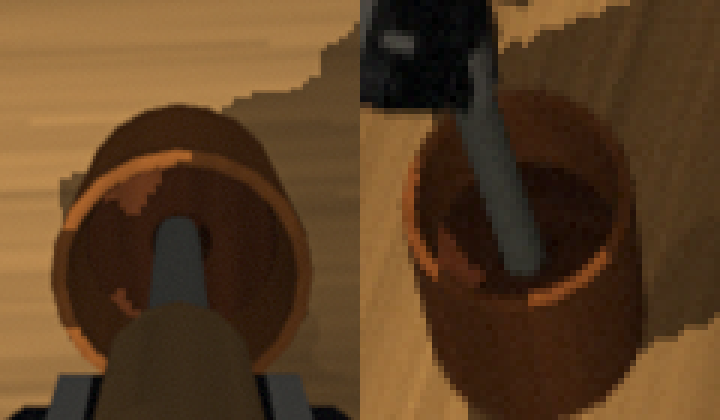

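There is no contact force, and the shank disappears behind the hole's edge, so it's going in. I'll keep going down gently.

Request:
arm_command(
  steps=[
    [0,0,-0.003,0],
    [0,0,-0.003,0],
    [0,0,-0.003,0],
    [0,0,-0.002,0],
    [0,0,0,0],
    [0,0,0,0],
  ],
)

```text
t: 26.85
position: [0.577, 0.289, 0.1645]
orientation: [0.0, 1.0, -0.022, -0.0]
contact_force: [-1.0, -0.7, -0.8]
gripper_width: 0.261
```

Request:
arm_command(
  steps=[
    [0,0,-0.002,0],
    [0,0,-0.002,0],
    [0,0,0,0],
    [0,0,0,0],
  ],
)

```text
t: 27.25
position: [0.577, 0.289, 0.1605]
orientation: [0.0, 1.0, -0.022, -0.0]
contact_force: [-1.1, -1.2, -1.7]
gripper_width: 0.26
```

```bash
python3 look.py 16
```

```text
[0.57695213 0.28900369 0.1605116 ] [-1.10737493 -1.19382108 -1.66917196] 0.2599014159008536
hole proj wrist [318.70867513 247.00999504] side [282.11163023 391.0849277 ]
```

View pics/D16.png

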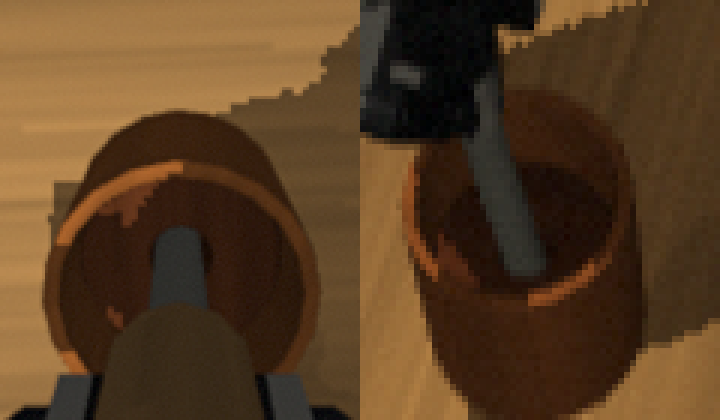

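Request:
arm_command(
  steps=[
    [0,0,-0.002,0],
    [0,0,0,0],
    [0,0,0,0],
  ],
)

```text
t: 27.65
position: [0.577, 0.2891, 0.1587]
orientation: [0.0, 1.0, -0.022, -0.0]
contact_force: [-1.6, -1.3, -1.6]
gripper_width: 0.261
```

Request:
arm_command(
  steps=[
    [0,0,-0.002,0],
    [0,0,0,0],
    [0,0,0,0],
  ],
)

```text
t: 27.95
position: [0.577, 0.2891, 0.1566]
orientation: [0.0, 1.0, -0.022, -0.0]
contact_force: [-2.0, -1.3, -0.7]
gripper_width: 0.262
```

Request:
arm_command(
  steps=[
    [0,0,-0.002,0],
    [0,0,0,0],
    [0,0,0,0],
  ],
)

```text
t: 28.25
position: [0.577, 0.2891, 0.1546]
orientation: [0.0, 1.0, -0.022, -0.0]
contact_force: [-2.8, -1.8, -0.2]
gripper_width: 0.267
```

Request:
arm_command(
  steps=[
    [-0.002,-0.001,0,0],
    [0,0,-0.002,0],
    [0,0,0,0],
    [0,0,0,0],
  ],
)

```text
t: 28.65
position: [0.5753, 0.2882, 0.1528]
orientation: [-0.0, 1.0, -0.022, 0.0]
contact_force: [0.6, -0.6, -0.8]
gripper_width: 0.263
```

Request:
arm_command(
  steps=[
    [0,0,-0.002,0],
    [0,0,0,0],
    [0,0,0,0],
  ],
)

```text
t: 28.95
position: [0.5751, 0.2881, 0.1507]
orientation: [-0.0, 1.0, -0.022, -0.0]
contact_force: [0.5, -0.1, -1.3]
gripper_width: 0.263
```

Request:
arm_command(
  steps=[
    [0,0,-0.002,0],
    [0,0,0,0],
    [0,0,0,0],
  ],
)

```text
t: 29.25
position: [0.5751, 0.2881, 0.1487]
orientation: [0.0, 1.0, -0.022, -0.0]
contact_force: [0.3, 0.5, -0.8]
gripper_width: 0.259
```

Request:
arm_command(
  steps=[
    [0,0,-0.0015,0],
    [0,0,0,0],
    [0,0,0,0],
  ],
)

```text
t: 29.55
position: [0.5752, 0.2882, 0.1475]
orientation: [-0.0, 1.0, -0.022, 0.0]
contact_force: [-0.6, -0.4, -0.4]
gripper_width: 0.263
```

Request:
arm_command(
  steps=[
    [0,0,-0.0015,0],
    [0,0,0,0],
    [0,0,0,0],
  ],
)

```text
t: 29.85
position: [0.5757, 0.2883, 0.1471]
orientation: [-0.0, 1.0, -0.022, 0.001]
contact_force: [-0.5, -0.4, 6.4]
gripper_width: 0.267
```

Request:
arm_command(
  steps=[
    [0,0,-0.0015,0],
    [0,0,0,0],
    [0,0,0,0],
  ],
)

```text
t: 30.15
position: [0.5763, 0.2885, 0.1469]
orientation: [-0.001, 1.0, -0.022, 0.002]
contact_force: [-0.7, -2.3, 12.3]
gripper_width: 0.261
```

A 12 N floor contact appeared at TCP z = 0.147, and the 155 mm grip geometry predicts 0.148, so the file is fully home. I'll ease off, release and rise.

Request:
arm_command(
  steps=[
    [0,0,0.002,0],
    [0,0,0,0],
    [0,0,0,0],
  ],
)

```text
t: 30.45
position: [0.5756, 0.2883, 0.1471]
orientation: [-0.0, 1.0, -0.022, 0.001]
contact_force: [-0.7, -1.2, 6.8]
gripper_width: 0.26
```

Request:
arm_command(
  steps=[
    [0,0,0,0],
    [0,0,0,0],
    [0,0,0,0],
    [0,0,0,0],
    [0,0,0,0],
  ],
  fingers=0.7,
)

```text
t: 30.95
position: [0.575, 0.2881, 0.146]
orientation: [0.0, 1.0, -0.022, -0.0]
contact_force: [0.4, 0.5, 0.7]
gripper_width: 0.702
```

```bash
python3 look.py 17
```

```text
[0.57504583 0.28810577 0.1460321 ] [0.44836149 0.51337532 0.68458495] 0.701802563295701
hole proj wrist [317.32108153 250.07121524] side [282.11163023 391.0849277 ]
```

View pics/W17.png

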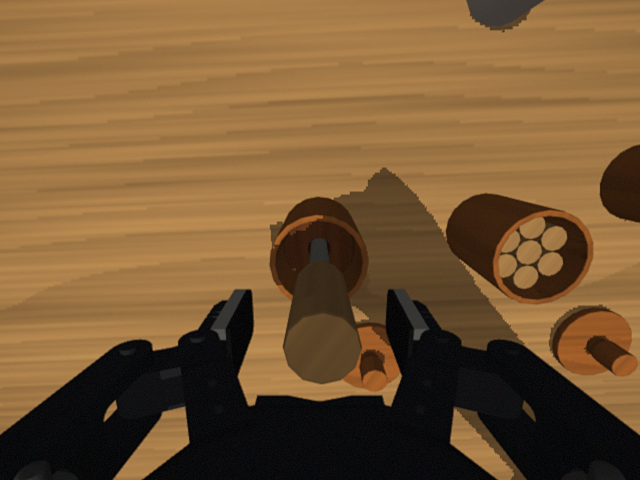

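The file stands free between the open fingers, with its handle end at about (321,345). I'll raise the tool and move clear of it.

Request:
arm_command(
  steps=[
    [0,0,0.02,0],
    [0,0,0.03,0],
    [0,0,0.04,0],
    [0,0,0.04,0],
    [0,0,0.04,0],
    [0,-0.04,0,0],
    [0,-0.04,0,0],
    [0,-0.04,0,0],
    [0,-0.04,0,0],
    [0,-0.04,0,0],
    [0,-0.04,0,0],
    [0,-0.04,0,0],
  ],
)

```text
t: 32.25
position: [0.5749, 0.0065, 0.3165]
orientation: [-0.0, 1.0, -0.022, 0.0]
contact_force: [0.9, 0.3, 1.1]
gripper_width: 0.699
```

Request:
arm_command(
  steps=[
    [0,-0.02,0,0],
    [0,0,0,0],
    [0,0,0,0],
    [0,0,0,0],
  ],
)

```text
t: 32.65
position: [0.5751, -0.0101, 0.3163]
orientation: [-0.0, 1.0, -0.021, 0.0]
contact_force: [0.3, -0.3, -0.4]
gripper_width: 0.701
```

```bash
python3 - <<'E'
from h import *
s=arm.sense();print(s["t"],s["position"],s["contact_force"])
S=arm.camera_model("side");T=arm.camera_model("top")
sd=arm.capture("side");t=arm.capture("top");cv2.imwrite("pics/S18.png",sd);cv2.imwrite("pics/T18.png",t)
cv2.imwrite("pics/D18.png",np.hstack([cv2.resize(sd[290:430,230:330],None,fx=4,fy=4,interpolation=3),cv2.resize(t[200:300,120:220],None,fx=4,fy=4,interpolation=3).copy() if 0 else cv2.resize(t[190:330,120:220],None,fx=4,fy=4,interpolation=3)]))
print(proj(S,(.573,.2887,.202)),proj(T,(.573,.2887,.202)))
E
```

```text
32.65 [ 0.57509073 -0.01014807  0.31632246] [ 0.31707567 -0.33055575 -0.41920268]
[274.69159582 347.91157752] [152.09353138 238.51249974]
```

View pics/D18.png

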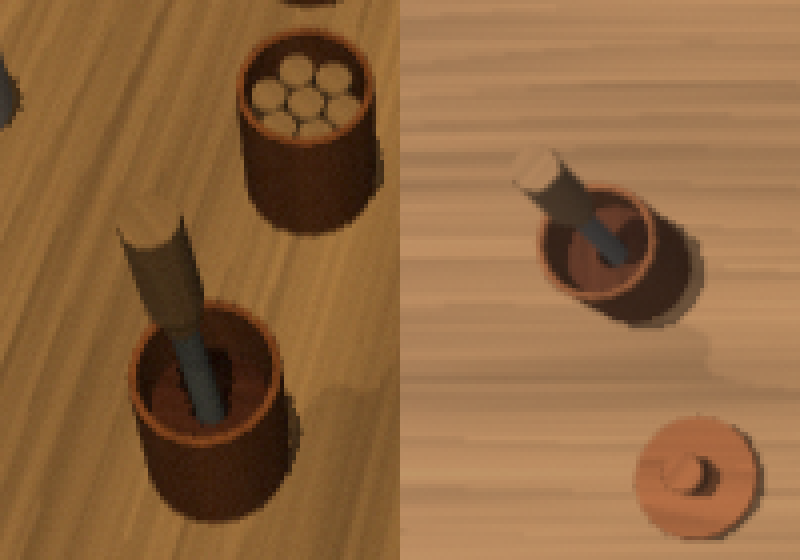

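View pics/S18.png

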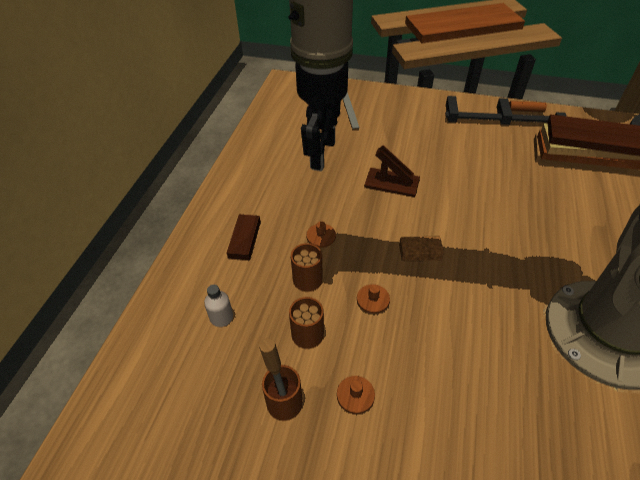

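```bash
python3 - <<'E'
from h import *
S=arm.camera_model("side");T=arm.camera_model("top")
e,r=tri(ray(S,267.6,345.2),ray(T,154,231.4));print(e,r)
d=e-[.573,.2887,.012];print(np.linalg.norm(d),np.arctan2(np.hypot(d[0],d[1]),d[2]))
E
```

```text
[0.58610391 0.28616231 0.20046571] [np.float64(0.0011353681971709672), np.float64(0.0011353681971708548)]
0.18893775846243885 0.07070317044675022
```

The handle end triangulates to (0.586, 0.286, 0.2005), which gives a length of 189 mm from the hole floor and a lean of about 0.07 rad. All three lids are flat on the bench, and the bottle, cork block and offcut haven't moved. I'm handing the job in.

```bash
python3 -c "
from station import arm
print(arm.sign_off())"
```

```text
the job is handed in; nothing more can be done
None
```

The file is standing tip down in the holder, which was in pot_c, and I've let go of it and handed the job in. Pots a and b held dowels. All three lids are on the bench.

**How it went:** Gripped by the handle, the file stayed at its 40° slope. I turned it upright by pushing its tip against the inside wall of pot_c (about 3 N). Then I lowered it by the handle until it met the hole's floor with about 12 N, released it and moved clear.

**Last checks:**
- **Depth:** floor contact came at TCP z = 0.147 m, against 0.148 m expected. The triangulated handle end is 189 mm from the hole's floor, against a file length of 190 mm.
- **Lean:** about 0.07 rad, under the 0.20 limit.
- **Lids and bystanders:** in the last side picture the three lids lie flat, and the bottle, cork block and offcut look where they started. I judged both by eye.
- **Robot:** it was clear of everything at about 33 s.

**Disagreement:** with the file over the hole, the wrist and side views differed by 1 to 3 mm on the tip's position. While still held, the wrist view of the handle end suggested a grip 10 to 15 mm higher on the handle. The floor contact and final triangulation both fit the expected 155 mm grip.

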